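Check the dryer's belt tension and refit its lint screen

TASK

Finish the dryer's belt check. Draw the belt-tension gauge's handle out against its spring until the pointer stands in the notch of the rider on its scale, never past the rider, hold it there for a good second, and ease it all the way back home without letting it snap. Then close up the dryer: slide the lint screen, nose first, fully home into the slot of the lint housing and let go, leaving the bottle, paper roll, tin and carton where they stand.

Things in the scene. Friction and masses are not known exactly. Their poses are not given: they have to be found in the camera images.
- gauge: belt-tension gauge, fixed: bare aluminium bed 8 mm thick, from x = -170 to 100, y = -30 to 72 mm, with a grey spring housing on it from x = 0 to 100 mm, 60 mm wide, top 50 mm above the table. Origin on the table under the middle of the housing's front face, on the drawbar's centre line; z up. The handle pulls out along its own -x. Turned up to 0.3 rad; on the left or the right
- gauge_bar (a joint): how far the gauge's handle is drawn out, m: 0 home, 0.1 end of travel. A spring pulls it home with about 3.6 N at home, rising 1.2 N per 10 mm; let go, it flies back
- gauge_handle (a point): middle of the handle's grip, 60 mm above the table. The handle is an upright black plate, 12 mm thick (gauge x), 60 mm wide (y), from 14 to 80 mm above the table; at home there is a free gap of 44 mm between it and the housing. A 10 mm rod joins it to the housing on the centre line, its top 30 mm above the table: keep fingers above that
- gauge_pointer (a point): tip of the thin steel pointer that sticks out of the handle plate's +y side (gauge frame), 54 mm from the centre line, 24 mm above the table, level with the plate's middle along the gauge's x; it moves with the handle
- rider: the mark: dark steel block fixed on the bed's scale, 30 mm long along the gauge's x, 8 to 26 mm above the table, with a 10 mm wide notch in the middle of its side towards the pointer. Origin under the notch's middle, axes parallel to the gauge's. Aim: pointer and rider at the same x; pointer at smaller x is drawn too far. It stands at 35 to 80 mm of pull
- slot: the dryer's lint housing, fixed: a bare sheet-steel block 120 x 140 x 52 mm with a level slot in its front (-x) face. Origin under the block's centre; x points into the slot, z up; turned up to 0.3 rad. It stands on the other side from the gauge
- slot_mouth (a point): centre of the slot's mouth, in the front face, 27 mm above the table. The slot is 96 mm wide (y) and 14 mm high (from 20 to 34 mm above the table). A steel sill, 110 mm wide, sticks out 20 mm in front of it, just below the slot's floor and sloping 3 mm down outwards. Axes as the lint housing
- slot_stop (a point): centre of the slot's back wall, 92 mm straight in from the mouth. Axes as the lint housing
- screen: lint screen, loose, flat: grey plastic frame with steel mesh, 140 x 90 x 8 mm, about 0.14 kg. Origin mid underside, x to its nose, z up. The nose's first 12 mm is 78 mm wide, 5 mm thick. Upright grip rib on its tail, 45 mm long (x), 14 mm thick, top 50 mm above the underside, centred at x = -45.5 mm. Fully home the nose touches the slot's back wall; 48 mm of tail and the rib stay outside
- screen_grip (a point): the middle of the rib, at x = -45.5 mm, 32 mm above the screen's underside. Axes as the screen
- screen_nose (a point): tip of the screen's nose, on its centre line at x = +70 mm, 4 mm above the underside
- bottle: bystander: blue detergent bottle, 72 mm across, 170 mm tall, upright; origin under its centre
- roll: bystander: white paper roll, 100 mm across, 120 mm tall, upright; origin under its centre
- tin: bystander: bare steel tin, 64 mm across, 70 mm tall, standing close beside the lint screen (from 10 mm off its long edge), on one side; origin under its centre
- soap: bystander: plain cardboard carton, 55 x 70 x 60 mm tall, standing close beside the lint screen on its other side (from 2 mm off); origin under its centre
There are look-alikes about, which are no part of the job. Leave any orange or red look-alike of the screen alone. Leave any pink look-alike of the slot alone.

How it is judged:
On the way, in this order (a step that is already met when the one before it is completed fails the run):
1. the pointer stands in the rider's notch (within 6 mm of its middle) and is held there for 0.8 s (x of gauge_pointer in the frame of rider between -0.006 and 0.006 m), for 0.8 s.
2. the gauge's handle is back home (within 4 mm) (value of joint gauge_bar below 0.004 m), for 0.2 s.
3. the lint screen is fully home in the slot (x of screen_nose in the frame of slot_stop between -0.006 and 0.004 m and y of screen_nose in the frame of slot_stop between -0.007 and 0.007 m and z of screen_nose in the frame of slot_stop between -0.006 and 0.006 m and angle between the x axis of screen and the x axis of slot, either way round below 0.1 rad and angle between screen's own z axis and vertical below 0.1 rad), for 0.2 s.
At the end, for the whole second after the job is handed in: The lint screen lies at rest in the slot with its nose within 6 mm of the back wall, level and straight to 0.1 rad; the gauge's handle is home within 4 mm; the four bystanders stand upright within 20 mm of where they were (all of step 3 and value of joint gauge_bar below 0.004 m and linear speed of screen below 0.02 m/s and distance of each of bottle, roll, tin, soap from where it was at the start of the episode below 0.02 m and angle between each of bottle, roll, tin, soap's own z axis and vertical below 0.2 rad); the robot touches nothing.
It fails at once if the gauge is pulled so far that its pointer passes the rider's far edge (15 mm beyond the notch's middle) (x of gauge_pointer in the frame of rider below -0.015 m).
It fails at once if the gauge's handle snaps back (faster than 0.3 m/s) (velocity of joint gauge_bar below -0.3 m/s).
It fails at once if a bystander is pushed more than 20 mm or tipped (distance of any of bottle, roll, tin, soap from where it was at the start of the episode above 0.02 m or angle between any of bottle, roll, tin, soap's own z axis and vertical above 0.2 rad).
It also fails if it takes over 72 s, if anything falls off the work surface, if the arm or the gripper's body presses on something with over 40 N, if the wrist force passes 120 N, or if a joint passes its speed limit or range.

ROBOT

A 6-joint arm with a two-finger parallel gripper is mounted at the origin on the work surface. World frame = base frame: x ahead of the robot, y to its left, z up, the work surface at z = 0. Lengths are in m, angles in rad, forces in N, time in s.
With the tool pointing down it reaches from about 0.4 to 0.825 m from the base axis. Payload 7 kg.
Tool frame: the origin (TCP) lies at the very end of the fingers, on their centre line; the grasp point (between the pads) lies 19 mm behind it; z points along the fingers, y is the line along which they close (so a half turn about z gives the same grasp; the last joint's range is limited). The gripper opens to 88 mm and grips with 3 to 60 N. Pads are 19 mm wide; open, the fingers measure 130 mm over their backs; the gripper's body (78 mm by 193 mm) begins 47 mm behind the grasp point.
Start: joints at [-0.828, 0.359, 0.012, 0, -1.224, -0.288], TCP at [0.296, -0.606, 0.227] pointing down, gripper open.
Joint ranges: [-3.07, 3.07], [-1.43, 2.12], [-1.02, 1.25], [-3.03, 1.67], [-3.05, -0], [-3.03, 3.03]. Speed limits (rad/s): [2.39, 2.39, 3.01, 3.14, 3.14, 3.14].

INTERFACE

Orientations are given as [roll, pitch, yaw] about the fixed x, y, z axes, in that order (R = Rz(yaw) Ry(pitch) Rx(roll)).
In Python, from station import * gives the robot as it stands.
- The arm moves only by the tool servo_tool, never from a script. Its argument "moves" is a list of rows, each an object of numbers: "jaw": the opening, from 0 (shut) to 1 (fully open); "dx", "dy", "dz": the shift along the world's x, y, z in m; "roll": the turn about the world's z in degrees. A call has exactly 10 rows; each row shifts and turns the commanded pose from where the row before left it; what a row does not reach is not made up. A row lasts 1/8 s, in which the tool goes at most 62.5 mm and 10.7 degrees, less where a joint would pass 70% of its speed; a pose out of reach is approached as far as the arm can. A call with a gripper value outside its range is refused whole. The fingers move at their own pace and stop on an object; "newtons" is the grip in N (left out, the last holds). Time passes only in rows, so rows that do not move let the fingers close, or fill a call up. It gives the time, the measured TCP pose, the force, the opening and the grip force at its end, in the units of the state.
- get_state(): the state, without advancing time (a new reading comes with each control period).
- grab_frame(name): name is "scene" or "top" or "wrist"; returns (picture, depth): 480x640x3 uint8, red, green, blue; 480x640 float32, m along the optical axis (not along the pixel's ray), 0 where there is no reading.
- calibration(name): a dict with "intrinsics" (3x3 intrinsics, pixels), "R" (3x3) and "t" (3): a world point X has camera coordinates R X + t. Camera axes: x right, y down, z forward; pixel columns grow to the right and rows downward; lengths in m; the calibration is good to about 2 mm. A picture is of the moment at which its call begins: read the wrist's pose just before it. calibration takes no time and is no camera call; for the wrist camera it gives the pose at the moment of the call.
- job_done(): hands the job in; it is judged then, once.
The state is a dict: "t": time; "q": joint angles; "qd": joint speeds; "joint_efforts": joint torques, N m; "eef_pos": TCP position; "ee_rot": TCP orientation; "force": force on the tool from outside, world axes, zero at the start; "moment": the same for the moment, N m; "width": finger opening in m; "gripper_force": force on a finger pad.
Only numpy, scipy, OpenCV 4.12 (cv2) and the standard library are available. Lean on these libraries where they do the work, as an engineer would, in place of code of your own. Each camera call takes 0.05 s, during which the arm holds its last target. There are 200 camera calls.

## Working session

There is one attempt and no reset: what is moved stays moved. The work goes in short steps, Python scripts to look and compute and a tool call to move; the robot and the scene stay as the last step left them, time stands still between calls to the robot, and variables do not carry over. Pictures are saved under pics/ and viewed, at most 10 in all, crops included, and the job is handed in when it is done.

Besides the shell and the picture viewer there is one more tool, called as name(argument=value, ...), one argument or row to a line, values as JSON. servo_tool: Moves the arm, as the interface text tells. Its arguments: {"type":"object","properties":{"moves":{"type":"array","items":{"type":"object","properties":{"jaw":{"type":"number"},"dx":{"type":"number"},"dy":{"type":"number"},"dz":{"type":"number"},"roll":{"type":"number"}}}},"newtons":{"type":"number"}},"required":["moves"]}

```bash
mkdir -p pics; ls; python3 - <<'E'
from station import *
import cv2,numpy as np
for n in ["top","scene"]:
    p,d=grab_frame(n); c=calibration(n)
    np.savez(f"pics/{n}0.npz",p=p,d=d,K=c["intrinsics"],R=c["R"],t=c["t"])
    cv2.imwrite(f"pics/{n}0.png",p[:,:,::-1])
    print(n,c["intrinsics"][0],(-c["R"].T@c["t"]).round(3),c["R"].round(2).tolist())
s=get_state();print(s["t"],s["eef_pos"],s["ee_rot"],s["width"])
E
```

```text
pics
top [437.23415777   0.         330.03366542] [ 0.458 -0.095  1.075] [[0.02, -1.0, -0.0], [-0.99, -0.01, -0.1], [0.1, 0.01, -0.99]]
scene [515.12258563   0.         321.64134245] [1.034 0.721 1.173] [[-0.84, 0.54, -0.01], [0.42, 0.64, -0.64], [-0.34, -0.55, -0.76]]
0.1 [ 0.29630366 -0.6060061   0.22571385] [ 3.14011623e+00 -1.53101237e-04 -2.68687108e+00] 0.08767408495786144
```

View pics/top0.png

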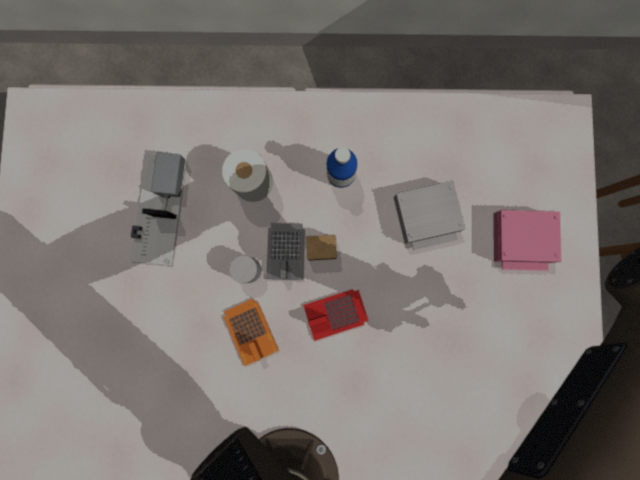

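View pics/scene0.png

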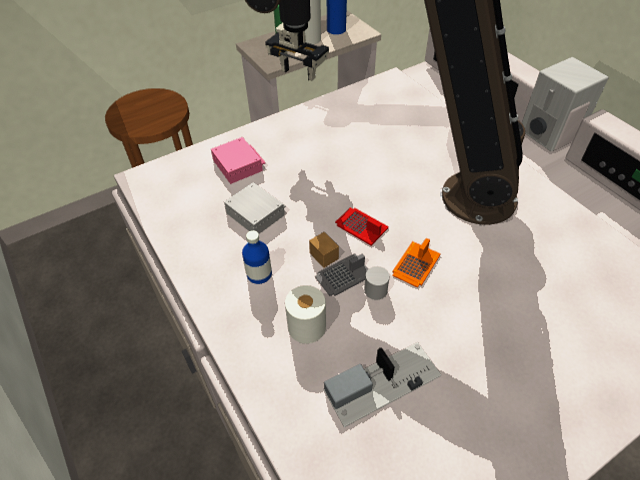

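The top view shows the gauge at about (160,205), handle at (158,212) and rider at (137,232). The real slot is the steel block at (430,213). The grey screen is at (286,250), nose up and rib at (287,268), with the tin at (245,268) and the carton at (321,247).

```bash
cat > h.py <<'E'
import numpy as np,cv2
def load(n):
    f=np.load(f"pics/{n}.npz");return f["p"],f["d"],f["K"],f["R"],f["t"]
def cloud(d,K,R,t):
    v,u=np.indices(d.shape); z=d.astype(float)
    c=np.stack([(u-K[0,2])/K[0,0]*z,(v-K[1,2])/K[1,1]*z,z],-1)
    w=(c-t)@R; w[z==0]=np.nan; return w
def ray(px,h,K,R,t):
    px=np.atleast_2d(px).astype(float); r=np.c_[(px-K[:2,2])/K[[0,1],[0,1]],np.ones(len(px))]@R
    o=-R.T@t; return o+r*((h-o[2])/r[:,2])[:,None]
def rect(pts):
    c,s,a=cv2.minAreaRect((pts[:,:2]*1000).astype(np.float32)); return np.round(c,1),np.round(s,1),round(a,1)
E
python3 - <<'E'
from h import *
p,d,K,R,t=load("top0"); w=cloud(d,K,R,t)
def box(u0,u1,v0,v1,z0,z1,n):
    q=w[v0:v1,u0:u1].reshape(-1,3); q=q[(q[:,2]>z0)&(q[:,2]<z1)]
    print(n,len(q),q.mean(0).round(4) if len(q) else '',rect(q) if len(q)>4 else '')
tab=w[300:330,100:180].reshape(-1,3);print("table z",np.nanmean(tab[:,2]),np.nanstd(tab[:,2]))
box(125,195,140,220,.044,.056,"housing")
box(125,195,195,225,.06,.09,"handle")
box(125,150,220,245,.018,.034,"rider")
box(120,195,140,275,.004,.013,"bed")
box(385,475,170,255,.045,.06,"slot")
box(262,308,215,285,.004,.013,"screen")
box(262,308,215,285,.03,.06,"rib")
box(225,265,250,290,.06,.08,"tin");box(303,342,230,265,.05,.07,"soap")
box(215,275,145,205,.11,.13,"roll");box(320,362,140,192,.14,.18,"bottle")
box(385,475,235,255,.01,.03,"sill")
for n,u0,u1,v0,v1 in(("a",115,205,140,275),("b",220,345,210,290),("c",385,475,170,255)):
    im=cv2.resize(p[v0:v1,u0:u1,::-1],None,fx=4,fy=4,interpolation=cv2.INTER_CUBIC);cv2.imwrite(f"pics/{n}.png",im)
a,b=[cv2.imread(f"pics/{n}.png") for n in"ab"]
W=np.zeros((560,800,3),np.uint8);W[:a.shape[0],:a.shape[1]]=a
b=b[:, 40:480];W[:b.shape[0],360:800]=b;cv2.imwrite("pics/ab.png",W)
E
```

```text
table z -0.0009584226873813923 0.001954729413245557
housing 1029 [0.7139 0.3068 0.0489] (array([689.4, 308.8]), array([ 61.9, 156.5]), 86.1)
handle 157 [0.6167 0.3145 0.0768] (array([617.7, 316.4]), array([59.3, 12.5]), 85.2)
rider 92 [0.5769 0.3839 0.0244] (array([576.5, 383.9]), array([21.2, 30. ]), 86.8)
bed 2785 [0.6014 0.3428 0.0073] (array([638.6, 339. ]), array([332.3, 184.9]), 4.8)
slot 2971 [ 0.632  -0.3262  0.0513] (array([ 632.7, -326.8]), array([120.6, 141.8]), 14.1)
screen 1657 [0.5366 0.0194 0.0069] (array([539.8,  18.1]), array([170.4,  95.5]), 1.8)
rib 145 [0.4975 0.0117 0.0494] (array([515. ,  -7.7]), array([ 39.3, 111.5]), 44.4)
tin 610 [0.4885 0.1089 0.069 ] (array([488.7, 109. ]), array([62.5, 61.2]), 48.2)
soap 705 [ 0.543 -0.069  0.059] (array([543.4, -69. ]), array([55. , 69.8]), 4.3)
roll 1537 [0.7062 0.1042 0.1192] (array([706.6, 104.7]), array([97.3, 97.6]), 89.8)
bottle 213 [ 0.7296 -0.1138  0.1669] (array([ 731.1, -114. ]), array([31.6, 31.8]), 60.7)
sill 365 [ 0.5637 -0.3383  0.0178] (array([ 560.9, -333.5]), array([ 34.4, 129.8]), 0.9)
```

View pics/ab.png

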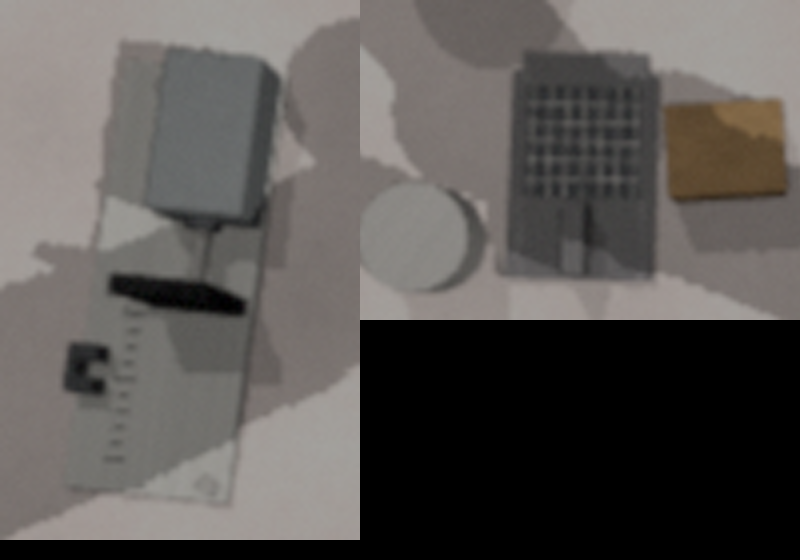

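The crop shows the rider as a dark C at crop (87,368), notch facing right towards the pointer. The rib lies on the screen's centre line at (575,240), and the nose is at the top.

```bash
python3 - <<'E'
from h import *
p,d,K,R,t=load("top0"); w=cloud(d,K,R,t)
def comp(seed,z0,z1,n):
    m=((w[...,2]>z0)&(w[...,2]<z1)).astype(np.uint8)
    _,l=cv2.connectedComponents(m,connectivity=4); q=w[l==l[seed[1],seed[0]]]
    print(n,l[seed[1],seed[0]],len(q),q.mean(0).round(4),rect(q));return q
h=comp((168,172),.045,.055,"housing")
comp((158,212),.065,.09,"handle")
comp((134,232),.02,.032,"rider")
comp((287,272),.044,.056,"rib")
s=comp((275,275),.005,.013,"screen")
comp((285,245),.003,.02,"screen2")
# dark-gray mask of rider and screen via ray
hsv=cv2.cvtColor(p,cv2.COLOR_RGB2GRAY)
sub=(hsv[222:245,122:150]<75).astype(np.uint8); n,l,st,c=cv2.connectedComponentsWithStats(sub)
i=1+st[1:,4].argmax(); ys,xs=np.nonzero(l==i); q=ray(np.c_[xs+122,ys+222],.026,K,R,t); print("rider img",len(q),rect(q))
E
```

```text
housing 1 977 [0.7166 0.3071 0.049 ] (array([717., 307.]), array([61.9, 98.5]), 86.1)
handle 9 153 [0.6168 0.3147 0.0772] (array([617.7, 316.5]), array([59.2, 12.5]), 85.2)
rider 47 87 [0.5768 0.3842 0.0247] (array([576.6, 384.6]), array([20.2, 30. ]), 85.7)
rib 0 299491 [nan nan nan] (array([1398.9,   81.3]), array([1640. , 2544.7]), 36.1)
screen 0 299154 [nan nan nan] (array([1399. ,   84.6]), array([1644. , 2539.5]), 36.1)
screen2 1915 1814 [0.5373 0.0193 0.0066] (array([536.7,  19.7]), array([ 93.9, 141.8]), 89.2)
rider img 115 (array([574.1, 380.1]), array([25.4, 30. ]), 86.2)
```

servo_tool(
  moves=[
    {"dx":0.02,"dy":0.057,"roll":6,"jaw":0.5},
    {"dx":0.02,"dy":0.057,"roll":6},
    {"dx":0.02,"dy":0.057,"roll":6},
    {"dx":0.02,"dy":0.057,"roll":6},
    {"dx":0.02,"dy":0.057,"roll":6},
    {"dx":0.02,"dy":0.057,"roll":6},
    {"dx":0.02,"dy":0.057,"roll":6},
    {"dx":0.02,"dy":0.057,"roll":6},
    {"dx":0.02,"dy":0.057,"roll":6},
    {"dx":0.02,"dy":0.057,"roll":5.4},
  ],
)

```text
$.moves[0]: bad value
```

servo_tool(
  moves=[
    {"dx":0.02,"dy":0.057},
    {"dx":0.02,"dy":0.057},
    {"dx":0.02,"dy":0.057},
    {"dx":0.02,"dy":0.057},
    {"dx":0.01,"dy":0.057},
    {"dx":0.01,"dy":0.058},
    {"dx":0,"dy":0.003},
    {"dx":0,"dy":0},
    {"dx":0,"dy":0},
    {"dx":0,"dy":0},
  ],
)

```text
$.moves[0]: bad value
```

```bash
python3 - <<'E'
from station import *
import cv2,numpy as np
s=get_state();c=calibration("wrist");p,d=grab_frame("wrist")
np.savez("pics/w1.npz",p=p,d=d,K=c["intrinsics"],R=c["R"],t=c["t"])
cv2.imwrite("pics/w1.png",p[:,:,::-1])
print(s["t"],s["eef_pos"].round(4),s["ee_rot"].round(4),s["width"],s["force"].round(2))
E
```

```text
0.1 [ 0.2963 -0.606   0.2257] [ 3.1401e+00 -2.0000e-04 -2.6869e+00] 0.08767408495786144 [-0.41 -0.05 -0.12]
```

View pics/w1.png

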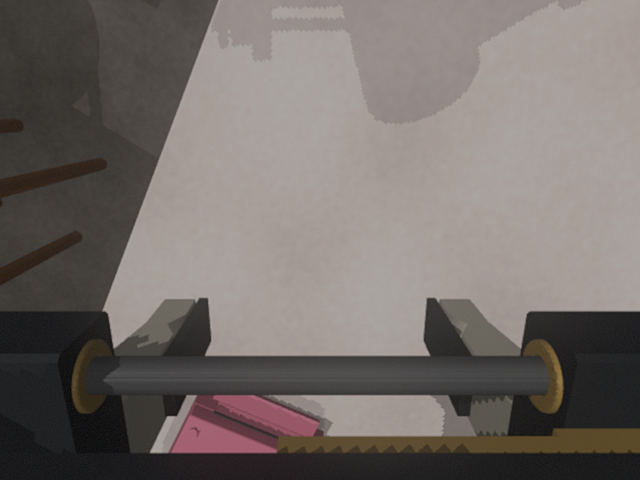

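The moves were refused, probably because every row needs all its fields. The wrist picture only shows bare table and the pink look-alike at (250,430).

servo_tool(
  moves=[
    {"dx":0.02,"dy":0.057,"dz":0,"roll":6,"jaw":0.5},
    {"dx":0.02,"dy":0.057,"dz":0,"roll":6,"jaw":0.5},
    {"dx":0.02,"dy":0.057,"dz":0,"roll":6,"jaw":0.5},
    {"dx":0.02,"dy":0.057,"dz":0,"roll":6,"jaw":0.5},
    {"dx":0.02,"dy":0.057,"dz":0,"roll":6,"jaw":0.5},
    {"dx":0.02,"dy":0.057,"dz":0,"roll":6,"jaw":0.5},
    {"dx":0.02,"dy":0.057,"dz":0,"roll":6,"jaw":0.5},
    {"dx":0.02,"dy":0.057,"dz":0,"roll":6,"jaw":0.5},
    {"dx":0.02,"dy":0.057,"dz":0,"roll":6,"jaw":0.5},
    {"dx":0.02,"dy":0.057,"dz":0,"roll":5.4,"jaw":0.5},
  ],
  newtons=30,
)

```text
t: 1.4
eef_pos: [0.4967, -0.0343, 0.2268]
ee_rot: [-3.141, 0.0, -1.647]
force: [1.4, -1.5, 0.1]
width: 0.0439
gripper_force: 0.0
```

servo_tool(
  moves=[
    {"dx":0.02,"dy":0.05,"dz":0,"roll":0,"jaw":0.5},
    {"dx":0.02,"dy":0.05,"dz":0,"roll":0,"jaw":0.5},
    {"dx":0.02,"dy":0.05,"dz":0,"roll":0,"jaw":0.5},
    {"dx":0.02,"dy":0.05,"dz":0,"roll":0,"jaw":0.5},
    {"dx":0.02,"dy":0.05,"dz":0,"roll":0,"jaw":0.5},
    {"dx":0.02,"dy":0.05,"dz":0,"roll":0,"jaw":0.5},
    {"dx":0.0,"dy":0.048,"dz":0,"roll":0,"jaw":0.5},
    {"dx":0,"dy":0,"dz":-0.03,"roll":0,"jaw":0.5},
    {"dx":0,"dy":0,"dz":-0.03,"roll":0,"jaw":0.5},
    {"dx":0,"dy":0,"dz":0,"roll":0,"jaw":0.5},
  ],
)

```text
t: 2.65
eef_pos: [0.6149, 0.3107, 0.1636]
ee_rot: [3.137, -0.004, -1.65]
force: [-0.1, -0.1, 0.8]
width: 0.044
gripper_force: 0.0
```

```bash
cat > snap.py <<'E'
from station import *
import cv2,numpy as np,sys
n,o=sys.argv[1:3]
s=get_state();c=calibration(n);p,d=grab_frame(n)
np.savez(f"pics/{o}.npz",p=p,d=d,K=c["intrinsics"],R=c["R"],t=c["t"])
cv2.imwrite(f"pics/{o}.png",p[:,:,::-1])
print(s["t"],s["eef_pos"].round(4),s["ee_rot"].round(4),s["width"],s["force"].round(2))
E
python3 snap.py wrist w2
```

```text
2.65 [0.6149 0.3107 0.1636] [ 3.1373 -0.0038 -1.6501] 0.04402776085277665 [-0.08 -0.06  0.75]
```

View pics/w2.png

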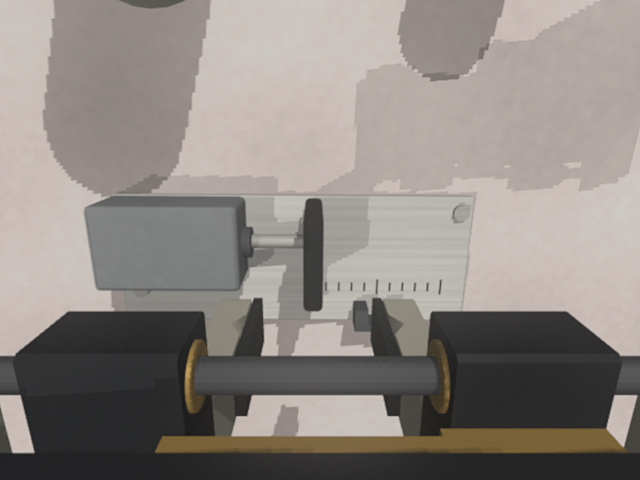

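The wrist view shows the handle plate at (313,255), between the fingers, and part of the rider at (361,315) behind the right finger.

```bash
python3 - <<'E'
from h import *
p,d,K,R,t=load("w2"); w=cloud(d,K,R,t)
def comp(seed,z0,z1,n,lim=None):
    m=((w[...,2]>z0)&(w[...,2]<z1)).astype(np.uint8)
    if lim: k=np.zeros_like(m);k[lim[2]:lim[3],lim[0]:lim[1]]=1;m*=k
    _,l=cv2.connectedComponents(m,connectivity=4); q=w[l==l[seed[1],seed[0]]]
    print(n,l[seed[1],seed[0]],len(q),q.mean(0).round(4),rect(q));return q
comp((170,240),.043,.055,"housing",(60,260,150,298))
comp((313,230),.073,.09,"handle",(290,340,180,312))
q=w[200:300,312];print(q[::12].round(3).tolist())
comp((360,308),.02,.032,"rider",(350,372,295,335))
# bed far edge (gauge y=-30) line: edge between bed and table
e=cv2.Canny(cv2.GaussianBlur(p,(3,3),0),20,60)
g=cv2.cvtColor(p,cv2.COLOR_RGB2GRAY)
print(g[285:292,320:450].min(0).tolist()[::1])
for seed in((354,302),(368,302),(354,328)):print(w[seed[1],seed[0]].round(4))
E
```

```text
housing 1 12850 [0.7164 0.3068 0.0502] (array([717.5, 308.5]), array([ 59.5, 100. ]), 85.2)
handle 1 1880 [0.6182 0.3154 0.0798] (array([618.3, 317. ]), array([59. , 11.9]), 85.0)
[[0.617, 0.288, 0.028], [0.616, 0.288, 0.067], [0.617, 0.292, 0.08], [0.617, 0.299, 0.08], [0.618, 0.306, 0.081], [0.618, 0.314, 0.08], [0.619, 0.321, 0.08], [0.62, 0.328, 0.082], [0.62, 0.337, 0.081]]
rider 1 375 [0.5867 0.383  0.0258] (array([585.8, 383.4]), array([19. , 12.7]), 85.1)
[56, 57, 99, 143, 149, 105, 110, 154, 162, 173, 179, 179, 179, 180, 179, 180, 180, 155, 101, 127, 174, 180, 181, 179, 180, 180, 181, 180, 181, 176, 132, 83, 144, 181, 180, 179, 180, 181, 180, 180, 181, 181, 170, 120, 92, 159, 182, 181, 181, 182, 181, 181, 181, 183, 185, 146, 86, 115, 172, 183, 182, 181, 179, 180, 180, 183, 181, 179, 134, 82, 140, 183, 182, 181, 180, 182, 180, 180, 181, 182, 166, 114, 83, 152, 181, 181, 180, 181, 181, 181, 182, 182, 181, 145, 89, 104, 166, 180, 180, 180, 181, 181, 180, 179, 182, 176, 129, 79, 137, 181, 179, 180, 179, 179, 180, 179, 181, 183, 148, 87, 79, 153, 182, 180, 180, 178, 178, 179, 179, 179]
[0.5909 0.3739 0.0144]
[0.5793 0.3776 0.0085]
[0.5927 0.3904 0.0259]
```

servo_tool(
  moves=[
    {"dx":0.003,"dy":0.005,"dz":0,"roll":-0.3,"jaw":0.4},
    {"dx":0,"dy":0,"dz":-0.02,"roll":0,"jaw":0.4},
    {"dx":0,"dy":0,"dz":-0.02,"roll":0,"jaw":0.4},
    {"dx":0,"dy":0,"dz":-0.02,"roll":0,"jaw":0.4},
    {"dx":0,"dy":0,"dz":-0.02,"roll":0,"jaw":0.4},
    {"dx":0,"dy":0,"dz":-0.02,"roll":0,"jaw":0.4},
    {"dx":0,"dy":0,"dz":-0.02,"roll":0,"jaw":0.4},
    {"dx":0,"dy":0,"dz":0,"roll":0,"jaw":0.2},
    {"dx":0,"dy":0,"dz":0,"roll":0,"jaw":0.1},
    {"dx":0,"dy":0,"dz":0,"roll":0,"jaw":0.0},
  ],
  newtons=30,
)

```text
t: 3.95
eef_pos: [0.6175, 0.3175, 0.0482]
ee_rot: [3.139, 0.001, -1.656]
force: [-9.8, 2.8, 6.2]
width: 0.012
gripper_force: 30.0
```

servo_tool(
  moves=[
    {"dx":-0.007,"dy":0.0006,"dz":0,"roll":0,"jaw":0},
    {"dx":-0.007,"dy":0.0006,"dz":0,"roll":0,"jaw":0},
    {"dx":-0.007,"dy":0.0006,"dz":0,"roll":0,"jaw":0},
    {"dx":-0.007,"dy":0.0006,"dz":0,"roll":0,"jaw":0},
    {"dx":-0.007,"dy":0.0006,"dz":0,"roll":0,"jaw":0},
    {"dx":-0.006,"dy":0.0006,"dz":0,"roll":0,"jaw":0},
    {"dx":-0.004,"dy":0.0004,"dz":0,"roll":0,"jaw":0},
    {"dx":0,"dy":0,"dz":0,"roll":0,"jaw":0},
    {"dx":0,"dy":0,"dz":0,"roll":0,"jaw":0},
    {"dx":0,"dy":0,"dz":0,"roll":0,"jaw":0},
  ],
)

```text
t: 5.2
eef_pos: [0.5766, 0.3212, 0.0482]
ee_rot: [-3.138, 0.002, -1.655]
force: [8.2, -2.1, 1.0]
width: 0.012
gripper_force: 30.0
```

```bash
python3 snap.py top t1; python3 snap.py scene s1; python3 - <<'E'
import cv2,numpy as np
a=cv2.imread("pics/t1.png")[140:280,110:210];b=cv2.imread("pics/s1.png")[330:430,320:450]
a=cv2.resize(a,None,fx=3.8,fy=3.8,interpolation=2);b=cv2.resize(b,(416,320),interpolation=2)
W=np.zeros((540,800,3),np.uint8);W[:a.shape[0],:a.shape[1]]=a;W[:320,384:]=b;cv2.imwrite("pics/ts1.png",W)
E
```

```text
5.2 [0.5766 0.3212 0.0482] [-3.1377e+00  2.2000e-03 -1.6550e+00] 0.011989366880030005 [ 8.19 -2.1   0.96]
5.25 [0.5766 0.3211 0.0482] [-3.1377e+00  2.1000e-03 -1.6551e+00] 0.011744611583419724 [ 8.08 -1.27  1.59]
```

View pics/ts1.png

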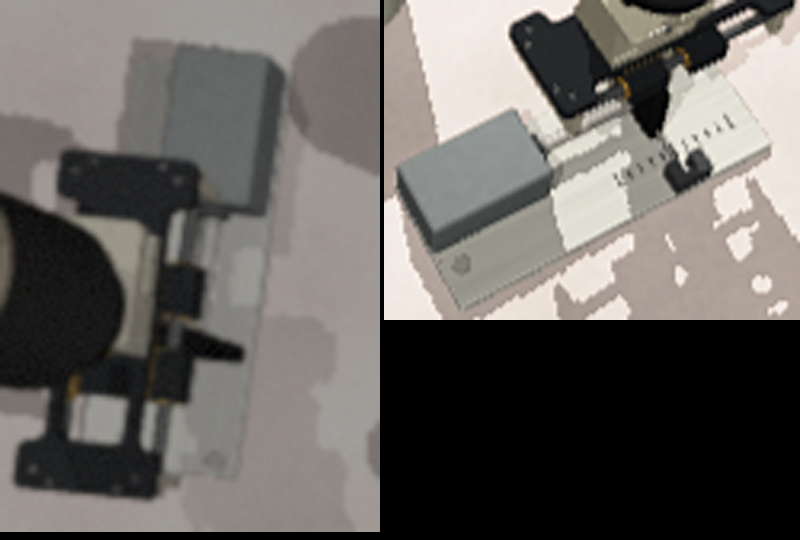

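The scene crop shows the handle nearing the notch at (690,160). The TCP has travelled 41 mm and the spring force of 8.2 N agrees, so I need about 5.5 mm more and then the hold.

servo_tool(
  moves=[
    {"dx":-0.003,"dy":0.0003,"dz":0,"roll":0,"jaw":0},
    {"dx":-0.0025,"dy":0.0002,"dz":0,"roll":0,"jaw":0},
    {"dx":0,"dy":0,"dz":0,"roll":0,"jaw":0},
    {"dx":0,"dy":0,"dz":0,"roll":0,"jaw":0},
    {"dx":0,"dy":0,"dz":0,"roll":0,"jaw":0},
    {"dx":0,"dy":0,"dz":0,"roll":0,"jaw":0},
    {"dx":0,"dy":0,"dz":0,"roll":0,"jaw":0},
    {"dx":0,"dy":0,"dz":0,"roll":0,"jaw":0},
    {"dx":0,"dy":0,"dz":0,"roll":0,"jaw":0},
    {"dx":0,"dy":0,"dz":0,"roll":0,"jaw":0},
  ],
)

```text
t: 6.55
eef_pos: [0.5713, 0.3217, 0.0482]
ee_rot: [-3.138, 0.002, -1.655]
force: [9.0, -2.1, 1.3]
width: 0.0117
gripper_force: 30.0
```

```bash
python3 snap.py wrist w3; python3 snap.py scene s2; python3 - <<'E'
import cv2,numpy as np
b=cv2.resize(cv2.imread("pics/s2.png")[365:405,385:435],None,fx=8,fy=8,interpolation=2)
a=cv2.imread("pics/w3.png")[160:460,120:520]
W=np.zeros((320,800,3),np.uint8);W[:300,:400]=a;W[:,400:]=b;cv2.imwrite("pics/ts2.png",W)
E
```

```text
6.55 [0.5713 0.3217 0.0482] [-3.1375e+00  2.2000e-03 -1.6550e+00] 0.011674472307199514 [ 8.96 -2.07  1.28]
6.6 [0.5713 0.3216 0.0482] [-3.1376e+00  2.1000e-03 -1.6551e+00] 0.011906007241404058 [ 8.89 -2.66  0.99]
```

View pics/ts2.png

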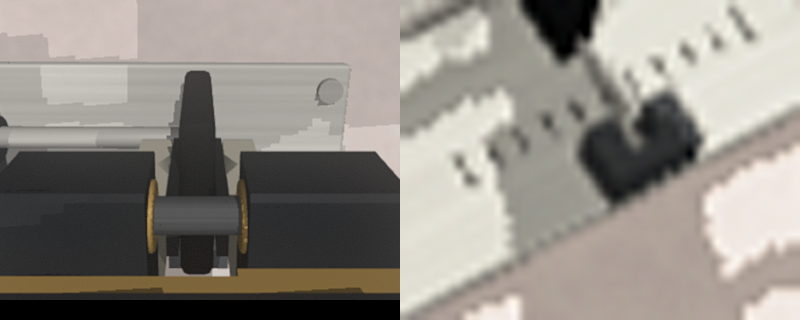

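The pointer lies in the middle of the notch, at crop (632,125). I'll hold a little longer, then ease the handle home.

servo_tool(
  moves=[
    {"dx":0,"dy":0,"dz":0,"roll":0,"jaw":0},
    {"dx":0,"dy":0,"dz":0,"roll":0,"jaw":0},
    {"dx":0.005,"dy":-0.0004,"dz":0,"roll":0,"jaw":0},
    {"dx":0.007,"dy":-0.0006,"dz":0,"roll":0,"jaw":0},
    {"dx":0.007,"dy":-0.0006,"dz":0,"roll":0,"jaw":0},
    {"dx":0.007,"dy":-0.0006,"dz":0,"roll":0,"jaw":0},
    {"dx":0.007,"dy":-0.0006,"dz":0,"roll":0,"jaw":0},
    {"dx":0.007,"dy":-0.0006,"dz":0,"roll":0,"jaw":0},
    {"dx":0.005,"dy":-0.0004,"dz":0,"roll":0,"jaw":0},
    {"dx":0.0015,"dy":-0.0001,"dz":0,"roll":0,"jaw":0},
  ],
)

```text
t: 7.9
eef_pos: [0.617, 0.3176, 0.0481]
ee_rot: [-3.139, 0.001, -1.655]
force: [3.2, 0.0, 7.5]
width: 0.0116
gripper_force: 30.0
```

servo_tool(
  moves=[
    {"dx":0,"dy":0,"dz":0,"roll":0,"jaw":0},
    {"dx":0,"dy":0,"dz":0,"roll":0,"jaw":0},
    {"dx":0,"dy":0,"dz":0,"roll":0,"jaw":0.1},
    {"dx":0,"dy":0,"dz":0,"roll":0,"jaw":0.2},
    {"dx":0,"dy":0,"dz":0,"roll":0,"jaw":0.3},
    {"dx":0,"dy":0,"dz":0,"roll":0,"jaw":0.4},
    {"dx":0,"dy":0,"dz":0,"roll":0,"jaw":0.4},
    {"dx":0,"dy":0,"dz":0.03,"roll":0,"jaw":0.4},
    {"dx":0,"dy":0,"dz":0.05,"roll":0,"jaw":0.4},
    {"dx":0,"dy":0,"dz":0.05,"roll":0,"jaw":0.4},
  ],
)

```text
t: 9.15
eef_pos: [0.6151, 0.317, 0.1775]
ee_rot: [3.141, -0.001, -1.655]
force: [0.7, 0.8, 0.6]
width: 0.0353
gripper_force: 0.0
```

servo_tool(
  moves=[
    {"dx":-0.014,"dy":-0.033,"dz":0.02,"roll":-9.5,"jaw":0.6},
    {"dx":-0.014,"dy":-0.033,"dz":0,"roll":-9.5,"jaw":0.6},
    {"dx":-0.014,"dy":-0.033,"dz":0,"roll":-9.5,"jaw":0.6},
    {"dx":-0.014,"dy":-0.033,"dz":0,"roll":-9.5,"jaw":0.6},
    {"dx":-0.014,"dy":-0.033,"dz":0,"roll":-9.5,"jaw":0.6},
    {"dx":-0.014,"dy":-0.033,"dz":0,"roll":-9.5,"jaw":0.6},
    {"dx":-0.014,"dy":-0.033,"dz":0,"roll":-9.5,"jaw":0.6},
    {"dx":-0.014,"dy":-0.033,"dz":0,"roll":-9.5,"jaw":0.6},
    {"dx":-0.012,"dy":-0.033,"dz":0,"roll":-10,"jaw":0.6},
    {"dx":0,"dy":0,"dz":0,"roll":0,"jaw":0.6},
  ],
)

```text
t: 10.4
eef_pos: [0.4904, 0.0186, 0.1967]
ee_rot: [3.141, -0.0, 3.123]
force: [-0.6, -0.3, 0.1]
width: 0.0523
gripper_force: 0.0
```

```bash
python3 snap.py wrist w4; python3 snap.py top t2; python3 - <<'E'
from h import *
p,d,K,R,t=load("t2"); w=cloud(d,K,R,t)
q=w[195:225,125:195].reshape(-1,3);q=q[(q[:,2]>.065)&(q[:,2]<.09)];print("handle",len(q),rect(q))
E
```

```text
10.4 [0.4904 0.0186 0.1967] [ 3.1414e+00 -1.0000e-04  3.1232e+00] 0.05229469759227033 [-0.56 -0.28  0.06]
10.45 [0.4912 0.0195 0.1969] [3.1412e+00 6.0000e-04 3.1262e+00] 0.052478486706476334 [ 0.03  0.28 -0.22]
handle 151 (array([617.5, 316.1]), array([58.2, 12. ]), 84.6)
```

View pics/w4.png

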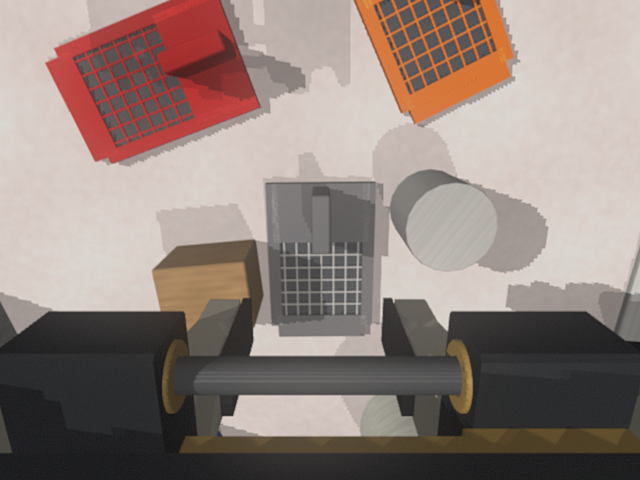

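The wrist view shows the screen at (320,255) with its rib at (321,220), tail up in the picture, and both neighbours clear. The gauge handle is home.

```bash
python3 - <<'E'
from h import *
p,d,K,R,t=load("w4"); w=cloud(d,K,R,t)
def box(u0,u1,v0,v1,z0,z1,n):
    m=np.zeros(d.shape,np.uint8);m[v0:v1,u0:u1]=(w[v0:v1,u0:u1,2]>z0)&(w[v0:v1,u0:u1,2]<z1)
    m=cv2.morphologyEx(m,cv2.MORPH_OPEN,np.ones((3,3)));q=w[m>0]; print(n,len(q),q.mean(0).round(4),rect(q))
box(300,345,180,260,.045,.056,"rib");box(256,388,170,345,.0035,.013,"screen")
box(385,500,165,275,.06,.08,"tin");box(150,265,235,300,.05,.07,"soap")
E
```

```text
rib 1121 [0.4891 0.0206 0.0502] (array([490.1,  20.5]), array([13.5, 45.3]), 89.4)
screen 14711 [0.5335 0.0202 0.0075] (array([535.8,  20.2]), array([ 90.2, 141. ]), 89.5)
tin 6706 [0.4866 0.1091 0.0702] (array([488.2, 110.1]), array([63.2, 62.8]), 63.5)
soap 3706 [ 0.528  -0.0671  0.0597] (array([531.7, -69. ]), array([33., 70.]), 4.0)
```

servo_tool(
  moves=[
    {"dx":-0.001,"dy":0.001,"dz":-0.03,"roll":0.3,"jaw":0.5},
    {"dx":0,"dy":0,"dz":-0.04,"roll":0,"jaw":0.5},
    {"dx":0,"dy":0,"dz":-0.04,"roll":0,"jaw":0.5},
    {"dx":0,"dy":0,"dz":-0.03,"roll":0,"jaw":0.5},
    {"dx":0,"dy":0,"dz":-0.025,"roll":0,"jaw":0.5},
    {"dx":0,"dy":0,"dz":-0.014,"roll":0,"jaw":0.5},
    {"dx":0,"dy":0,"dz":0,"roll":0,"jaw":0.3},
    {"dx":0,"dy":0,"dz":0,"roll":0,"jaw":0},
    {"dx":0,"dy":0,"dz":0,"roll":0,"jaw":0},
    {"dx":0,"dy":0,"dz":0,"roll":0,"jaw":0},
  ],
  newtons=55,
)

```text
t: 11.75
eef_pos: [0.491, 0.0215, 0.0184]
ee_rot: [3.141, 0.002, 3.132]
force: [-1.3, 1.3, 4.7]
width: 0.014
gripper_force: 55.0
```

servo_tool(
  moves=[
    {"dx":0,"dy":0,"dz":0.02,"roll":0,"jaw":0},
    {"dx":0,"dy":0,"dz":0.04,"roll":0,"jaw":0},
    {"dx":0,"dy":0,"dz":0.04,"roll":0,"jaw":0},
    {"dx":-0.006,"dy":-0.04,"dz":0.01,"roll":2,"jaw":0},
    {"dx":-0.006,"dy":-0.04,"dz":0,"roll":2,"jaw":0},
    {"dx":-0.006,"dy":-0.04,"dz":0,"roll":2,"jaw":0},
    {"dx":-0.006,"dy":-0.04,"dz":0,"roll":2,"jaw":0},
    {"dx":-0.006,"dy":-0.04,"dz":0,"roll":2,"jaw":0},
    {"dx":-0.006,"dy":-0.04,"dz":0,"roll":2,"jaw":0},
    {"dx":-0.006,"dy":-0.04,"dz":0,"roll":2,"jaw":0},
  ],
)

```text
t: 13.0
eef_pos: [0.4479, -0.26, 0.1278]
ee_rot: [3.142, 0.0, -2.906]
force: [0.1, 0.2, -0.9]
width: 0.0136
gripper_force: 55.0
```

servo_tool(
  moves=[
    {"dx":-0.006,"dy":-0.04,"dz":0,"roll":0.6,"jaw":0},
    {"dx":-0.006,"dy":-0.04,"dz":0,"roll":0,"jaw":0},
    {"dx":0,"dy":-0.036,"dz":0,"roll":0,"jaw":0},
    {"dx":0,"dy":0,"dz":-0.02,"roll":0,"jaw":0},
    {"dx":0,"dy":0,"dz":-0.02,"roll":0,"jaw":0},
    {"dx":0,"dy":0,"dz":0,"roll":0,"jaw":0},
    {"dx":0,"dy":0,"dz":0,"roll":0,"jaw":0},
    {"dx":0,"dy":0,"dz":0,"roll":0,"jaw":0},
    {"dx":0,"dy":0,"dz":0,"roll":0,"jaw":0},
    {"dx":0,"dy":0,"dz":0,"roll":0,"jaw":0},
  ],
)

```text
t: 14.25
eef_pos: [0.4367, -0.3748, 0.088]
ee_rot: [-3.141, 0.001, -2.896]
force: [-0.2, -0.8, -2.0]
width: 0.0138
gripper_force: 55.0
```

```bash
python3 snap.py top t3; python3 snap.py scene s3;python3 snap.py wrist w5; python3 - <<'E'
import cv2,numpy as np
b=cv2.resize(cv2.imread("pics/s3.png")[150:280,200:400],(400,260),interpolation=2)
a=cv2.resize(cv2.imread("pics/t3.png")[165:315,380:500],(400,500),interpolation=2)
c=cv2.resize(cv2.imread("pics/w5.png"),(400,300))
W=np.zeros((560,800,3),np.uint8);W[:500,:400]=a;W[:260,400:]=b;W[260:560,400:]=c;cv2.imwrite("pics/ts3.png",W)
from h import *
for n in("top0","t1","t2","t3"):
    p,d,K,R,t=load(n);w=cloud(d,K,R,t)
    m=np.zeros(d.shape,np.uint8);m[170:248,385:475]=(w[170:248,385:475,2]>.045)&(w[170:248,385:475,2]<.058)
    m=cv2.morphologyEx(m,cv2.MORPH_OPEN,np.ones((3,3)));q=w[m>0]; print(n,len(q),q.mean(0).round(4),rect(q))
E
```

```text
14.25 [ 0.4367 -0.3748  0.088 ] [-3.1412e+00  6.0000e-04 -2.8960e+00] 0.013772659517212035 [-0.22 -0.77 -2.03]
14.3 [ 0.4366 -0.3748  0.0878] [-3.1413e+00  3.0000e-04 -2.8961e+00] 0.013680900821388056 [-0.14  0.14 -0.34]
14.35 [ 0.4366 -0.3748  0.0877] [-3.1414e+00  3.0000e-04 -2.8962e+00] 0.0139790505101101 [ 0.2   0.17 -1.44]
top0 2960 [ 0.6319 -0.3265  0.0513] (array([ 632.7, -326.8]), array([120.6, 141.8]), 14.1)
t1 2970 [ 0.6321 -0.3261  0.0512] (array([ 633.2, -326.8]), array([120.7, 141.2]), 13.7)
t2 2959 [ 0.6321 -0.3261  0.0513] (array([ 633. , -326.7]), array([120.6, 140.7]), 13.8)
t3 2206 [ 0.6461 -0.3344  0.0513] (array([ 633.4, -326.8]), array([120.3, 141.6]), 13.3)
```

View pics/ts3.png

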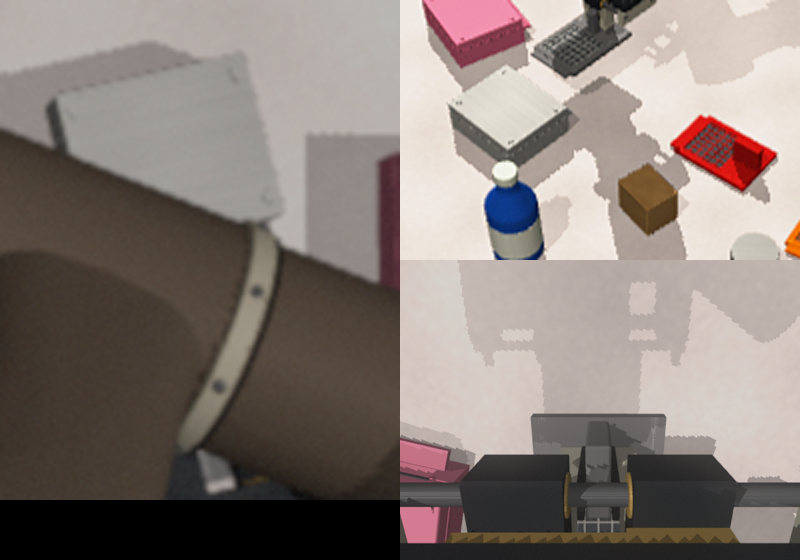

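The top view is hidden by the arm. The scene view shows the held screen, full-frame about (290,175), in front of the slot block at about (255,208), so I'll measure both from that camera.

```bash
cat > m.py <<'E'
from h import *
import sys
p,d,K,R,t=load(sys.argv[1]);w=cloud(d,K,R,t);z0,z1=map(float,sys.argv[2:4])
def sel(u0,u1,v0,v1,z0,z1):
    m=np.zeros(d.shape,np.uint8);s=w[v0:v1,u0:u1,2];m[v0:v1,u0:u1]=(s>z0)&(s<z1)
    return w[cv2.morphologyEx(m,cv2.MORPH_OPEN,np.ones((3,3)))>0]
b=sel(215,295,175,235,.045,.058);print("slot",len(b),b.mean(0).round(4),rect(b))
m=(w[...,2]>z0)&(w[...,2]<z1)&(w[...,0]>.4)&(w[...,0]<.6)&(w[...,1]<-.27)&(w[...,1]>-.45)
q=w[cv2.morphologyEx(m.astype(np.uint8),cv2.MORPH_OPEN,np.ones((3,3)))>0]
q=q[q@[.97,.24,0]<.43+ .05] if 0 else q
a=np.linalg.lstsq(np.c_[q[:,:2]-q[:,:2].mean(0),np.ones(len(q))],q[:,2],rcond=None)[0]
print("screen",len(q),q.mean(0).round(4),rect(q),"plane",a.round(4))
x=q[:,:2]@[.9707,.2402];y=q[:,:2]@[-.2402,.9707];print("along",np.percentile(x,[.5,99.5]).round(4),"across",np.percentile(y,[.5,99.5]).round(4))
for lo,hi in((.42,.45),(.45,.47),(.47,.49),(.49,.51)):
    k=(x>lo)&(x<hi)
    if k.sum()>20:print(lo,y[k].min().round(4),y[k].max().round(4),q[k,2].mean().round(4))
E
python3 m.py s3 .055 .095
```

```text
slot 1323 [ 0.6313 -0.3211  0.0511] (array([ 629.7, -325.6]), array([123.6, 146.3]), 14.9)
screen 829 [ 0.4841 -0.3566  0.0758] (array([ 478.6, -363.6]), array([142.4,  95.3]), 14.4) plane [-0.0173 -0.0093  0.0758]
along [0.3085 0.4466] across [-0.5135 -0.4213]
0.42 -0.5143 -0.4201 0.0753
```

servo_tool(
  moves=[
    {"dx":0,"dy":0,"dz":-0.025,"roll":0,"jaw":0},
    {"dx":0,"dy":0,"dz":-0.02,"roll":0,"jaw":0},
    {"dx":0,"dy":0,"dz":0,"roll":0,"jaw":0},
    {"dx":0.0097,"dy":0.0024,"dz":0,"roll":0,"jaw":0},
    {"dx":0.0097,"dy":0.0024,"dz":0,"roll":0,"jaw":0},
    {"dx":0.0097,"dy":0.0024,"dz":0,"roll":0,"jaw":0},
    {"dx":0.0097,"dy":0.0024,"dz":0,"roll":0,"jaw":0},
    {"dx":0,"dy":0,"dz":0,"roll":0,"jaw":0},
    {"dx":0,"dy":0,"dz":0,"roll":0,"jaw":0},
    {"dx":0,"dy":0,"dz":0,"roll":0,"jaw":0},
  ],
)

```text
t: 15.65
eef_pos: [0.4749, -0.3652, 0.0425]
ee_rot: [3.141, -0.0, -2.897]
force: [-0.6, -0.3, -0.8]
width: 0.0135
gripper_force: 55.0
```

```bash
python3 snap.py scene s4; python3 m.py s4 .012 .04
```

```text
15.65 [ 0.4749 -0.3652  0.0425] [ 3.1414e+00 -2.0000e-04 -2.8966e+00] 0.013456629816428325 [-0.62 -0.31 -0.77]
slot 1308 [ 0.6314 -0.3217  0.0513] (array([ 629.5, -324.3]), array([122.9, 142.9]), 13.8)
screen 629 [ 0.5104 -0.3494  0.0303] (array([ 502.3, -354.7]), array([116.5,  94.9]), 13.3) plane [-0.0173 -0.0085  0.0303]
along [0.3482 0.4598] across [-0.5122 -0.4197]
0.42 -0.5125 -0.4197 0.0296
0.45 -0.51 -0.4206 0.03
```

servo_tool(
  moves=[
    {"dx":0.0097,"dy":0.0024,"dz":0.0005,"roll":0,"jaw":0},
    {"dx":0.0097,"dy":0.0024,"dz":0,"roll":0,"jaw":0},
    {"dx":0.0097,"dy":0.0024,"dz":0,"roll":0,"jaw":0},
    {"dx":0.0097,"dy":0.0024,"dz":0,"roll":0,"jaw":0},
    {"dx":0.0097,"dy":0.0024,"dz":0,"roll":0,"jaw":0},
    {"dx":0.0097,"dy":0.0024,"dz":0,"roll":0,"jaw":0},
    {"dx":0.0097,"dy":0.0024,"dz":0,"roll":0,"jaw":0},
    {"dx":0,"dy":0,"dz":0,"roll":0,"jaw":0},
    {"dx":0,"dy":0,"dz":0,"roll":0,"jaw":0},
    {"dx":0,"dy":0,"dz":0,"roll":0,"jaw":0},
  ],
)

```text
t: 16.95
eef_pos: [0.5428, -0.3484, 0.0431]
ee_rot: [3.141, -0.0, -2.896]
force: [0.1, -0.2, -2.0]
width: 0.0138
gripper_force: 55.0
```

servo_tool(
  moves=[
    {"dx":0.0029,"dy":0.0007,"dz":0,"roll":0,"jaw":0},
    {"dx":0.0029,"dy":0.0007,"dz":0,"roll":0,"jaw":0},
    {"dx":0.0019,"dy":0.0005,"dz":0,"roll":0,"jaw":0},
    {"dx":0.001,"dy":0.0003,"dz":0,"roll":0,"jaw":0},
    {"dx":0,"dy":0,"dz":0,"roll":0,"jaw":0},
    {"dx":0,"dy":0,"dz":0,"roll":0,"jaw":0},
    {"dx":0,"dy":0,"dz":0,"roll":0,"jaw":0},
    {"dx":0,"dy":0,"dz":0,"roll":0,"jaw":0},
    {"dx":0,"dy":0,"dz":0,"roll":0,"jaw":0},
    {"dx":0,"dy":0,"dz":0,"roll":0,"jaw":0},
  ],
)

```text
t: 18.2
eef_pos: [0.5519, -0.3462, 0.0431]
ee_rot: [-3.142, 0.0, -2.896]
force: [-0.0, 0.4, -1.2]
width: 0.0137
gripper_force: 55.0
```

No contact yet, so I'll advance in 1 mm steps.

servo_tool(
  moves=[
    {"dx":0.001,"dy":0.0002,"dz":0,"roll":0,"jaw":0},
    {"dx":0,"dy":0,"dz":0,"roll":0,"jaw":0},
    {"dx":0.001,"dy":0.0003,"dz":0,"roll":0,"jaw":0},
    {"dx":0,"dy":0,"dz":0,"roll":0,"jaw":0},
    {"dx":0,"dy":0,"dz":0,"roll":0,"jaw":0},
    {"dx":0,"dy":0,"dz":0,"roll":0,"jaw":0},
    {"dx":0,"dy":0,"dz":0,"roll":0,"jaw":0},
    {"dx":0,"dy":0,"dz":0,"roll":0,"jaw":0},
    {"dx":0,"dy":0,"dz":0,"roll":0,"jaw":0},
    {"dx":0,"dy":0,"dz":0,"roll":0,"jaw":0},
  ],
)

```text
t: 19.45
eef_pos: [0.5525, -0.3457, 0.0428]
ee_rot: [3.141, -0.002, -2.897]
force: [-5.5, -0.6, 0.6]
width: 0.0138
gripper_force: 55.0
```

Back wall touched at −5.5 N, right where I expected it. I'll lower onto the floor, release and rise.

servo_tool(
  moves=[
    {"dx":0,"dy":0,"dz":-0.001,"roll":0,"jaw":0},
    {"dx":0,"dy":0,"dz":-0.001,"roll":0,"jaw":0},
    {"dx":0,"dy":0,"dz":-0.001,"roll":0,"jaw":0},
    {"dx":0,"dy":0,"dz":0,"roll":0,"jaw":0.1},
    {"dx":0,"dy":0,"dz":0,"roll":0,"jaw":0.3},
    {"dx":0,"dy":0,"dz":0,"roll":0,"jaw":0.5},
    {"dx":0,"dy":0,"dz":0,"roll":0,"jaw":0.5},
    {"dx":0,"dy":0,"dz":0.03,"roll":0,"jaw":0.5},
    {"dx":0,"dy":0,"dz":0.05,"roll":0,"jaw":0.5},
    {"dx":-0.02,"dy":0,"dz":0.06,"roll":0,"jaw":0.5},
  ],
)

```text
t: 20.7
eef_pos: [0.5344, -0.3454, 0.1798]
ee_rot: [3.141, -0.001, -2.895]
force: [0.6, -0.2, 0.2]
width: 0.0438
gripper_force: 0.0
```

servo_tool(
  moves=[
    {"dx":-0.04,"dy":0,"dz":0.03,"roll":0,"jaw":0.5},
    {"dx":-0.04,"dy":0,"dz":0,"roll":0,"jaw":0.5},
    {"dx":0,"dy":-0.05,"dz":0,"roll":0,"jaw":0.5},
    {"dx":0,"dy":-0.05,"dz":0,"roll":0,"jaw":0.5},
    {"dx":0,"dy":-0.05,"dz":0,"roll":0,"jaw":0.5},
    {"dx":-0.05,"dy":-0.04,"dz":0,"roll":0,"jaw":0.5},
    {"dx":-0.05,"dy":-0.04,"dz":0,"roll":0,"jaw":0.5},
    {"dx":0,"dy":0,"dz":0,"roll":0,"jaw":0.5},
    {"dx":0,"dy":0,"dz":0,"roll":0,"jaw":0.5},
    {"dx":0,"dy":0,"dz":0,"roll":0,"jaw":0.5},
  ],
)

```text
t: 21.95
eef_pos: [0.3575, -0.5732, 0.2095]
ee_rot: [-3.141, 0.0, -2.895]
force: [-0.2, -0.6, 0.4]
width: 0.0435
gripper_force: 0.0
```

```bash
python3 snap.py top t5; python3 snap.py scene s5; python3 m.py s5 .012 .04; python3 - <<'E'
from h import *
p,d,K,R,t=load("t5");w=cloud(d,K,R,t)
def sel(u0,u1,v0,v1,z0,z1,n):
    m=np.zeros(d.shape,np.uint8);s=w[v0:v1,u0:u1,2];m[v0:v1,u0:u1]=(s>z0)&(s<z1)
    q=w[cv2.morphologyEx(m,cv2.MORPH_OPEN,np.ones((2,2)))>0];print(n,len(q),rect(q) if len(q) else '')
sel(385,475,235,290,.02,.035,"tail");sel(385,475,240,290,.06,.08,"rib");sel(225,265,250,290,.06,.08,"tin");sel(303,342,230,265,.05,.07,"soap")
sel(125,195,195,225,.065,.09,"handle");sel(385,475,170,248,.045,.058,"slot")
cv2.imwrite("pics/f.png",cv2.resize(np.vstack([p[165:315,380:500,::-1]]),(480,600),interpolation=2))
E
```

```text
21.95 [ 0.3575 -0.5732  0.2095] [-3.1414e+00  3.0000e-04 -2.8949e+00] 0.04354356197374044 [-0.2  -0.64  0.37]
22.0 [ 0.3576 -0.5731  0.2095] [-3.1414e+00  2.0000e-04 -2.8946e+00] 0.043583520086221746 [-0.06 -0.06 -0.02]
slot 1341 [ 0.6307 -0.3208  0.0512] (array([ 608.8, -328.7]), array([166.5, 145. ]), 12.9)
screen 139 [ 0.5372 -0.328   0.0282] (array([ 544.8, -345.7]), array([36.6, 92.9]), 23.5) plane [ 0.0875 -0.0003  0.0282]
along [0.4234 0.4612] across [-0.5115 -0.4211]
0.42 -0.5129 -0.4208 0.0277
0.45 -0.5095 -0.4213 0.0293
tail 545 (array([ 545.9, -340.6]), array([ 48.8, 127.6]), 10.0)
rib 97 (array([ 545.8, -357.8]), array([31.7, 33.6]), 11.7)
tin 611 (array([487.9, 107.9]), array([60.1, 55.5]), 19.4)
soap 703 (array([544.9, -71.2]), array([57.9, 71.5]), 4.5)
handle 150 (array([617.2, 326.9]), array([81. , 10.2]), 85.6)
slot 2958 (array([ 620.7, -342.1]), array([149.8, 156.1]), 16.0)
```

View pics/f.png

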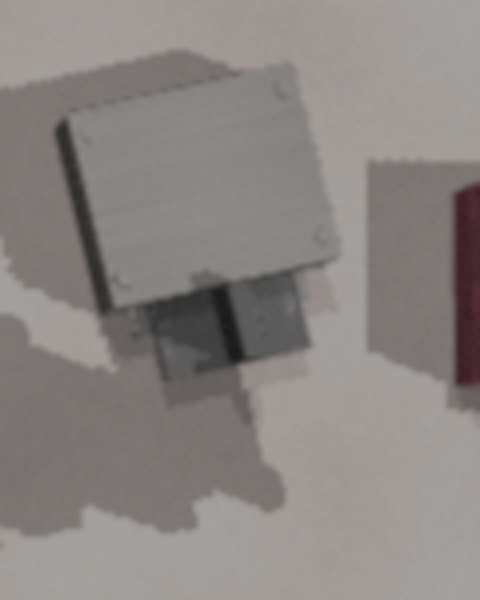

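The top view shows the screen's tail squarely outside the slot, with tail corners at crop (168,382) and (308,348). One ray check on the tail depth, then I'll hand in.

```bash
python3 - <<'E'
from h import *
p,d,K,R,t=load("t5");q=ray([[380+42-.5,165+95.5],[380+77,165+87]],.028,K,R,t);print(q.round(4),q.mean(0))
m=q.mean(0)[:2];x=np.array([np.cos(.241),np.sin(.241)]);e=(m-[.633,-.3268])@x+.108;print("error along mm",e*1000)
if abs(e)<.004:
    from station import *
    print(job_done())
E
```

```text
[[ 0.5151 -0.3084  0.028 ]
 [ 0.5367 -0.3935  0.028 ]] [ 0.52590707 -0.35093076  0.028     ]
error along mm -1.7573054170612612
the job is handed in; nothing more can be done
None
```

The pointer was held in the rider's notch for over a second and the handle eased home. The lint screen was then pushed to the slot's back wall and released, with its tail measuring within 2 mm of fully home. The job is handed in, but no verdict came back.

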